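# Load the cold tray: each vessel into the block bored for it

## Task

Load the cold tray before the run: stand each of the four vessels (red-capped vial, black-capped brown bottle, yellow-capped brown bottle, conical flask) in the aluminium block whose well fits it, the snuggest well that takes it, upright and fully down on the floor of the well. Lower them in rather than dropping them, never let one fall over, and leave the tape roll and the pipette bulb where they lie.

Things in the scene. Friction and masses are not known exactly. Their poses are not given: they have to be found in the camera images.
- red_vial: Small white vial with a red screw cap, standing upright. 27 mm across, 53 mm tall; cap 26 mm across from 33 mm up to the top. Plain cylinder to grip anywhere. Origin: centre of its underside, z up along its axis; its heading does not matter. About 40 g.
- amber_jar: Squat brown glass bottle with a black screw cap and a pale label, standing upright. Body 43 mm across up to 56 mm, then a shoulder; cap 28 mm across from 64 to 79 mm (the top). Grip the body or the cap. Origin: centre of its underside, z up along its axis. About 100 g.
- amber_bottle: Taller brown glass bottle with a yellow screw cap, standing upright. Body 52 mm across up to 65 mm, then a shoulder; neck and cap 26 mm across from 78 to 108 mm (the top). Grip the body or the cap. Origin: centre of its underside, z up along its axis. About 200 g.
- conical_flask: Clear glass conical flask, open, standing upright. Foot 65 mm across, tapering to a straight neck 22 mm across from 76 to 103 mm, a 28 mm rim above it up to 107 mm (the top). Grip the neck. Origin: centre of its underside, z up along its axis. About 110 g.
- block_s: Fixed aluminium block with the smallest well: round, 38 mm across, 26 mm deep, mouth tapered 5 mm wider all round over its top 8 mm, floor 20 mm above the origin. For the red-capped vial. Block 85 x 85 x 46 mm, one of four in a row (86 mm apart, along their own y) in a tray with a lower rim; its top is 54 mm above the worktop. Origin: centre of its underside, on the well's axis, z up.
- block_m: Fixed aluminium block with the second smallest well: round, 51 mm across, 28 mm deep, mouth tapered 5 mm wider all round over its top 8 mm, floor 18 mm above the origin. For the black-capped bottle. Block 85 x 85 x 46 mm, one of four in a row (86 mm apart, along their own y) in a tray with a lower rim; its top is 54 mm above the worktop. Origin: centre of its underside, on the well's axis, z up.
- block_l: Fixed aluminium block with the second largest well: round, 62 mm across, 32 mm deep, mouth tapered 5 mm wider all round over its top 8 mm, floor 14 mm above the origin. For the yellow-capped bottle. Block 85 x 85 x 46 mm, one of four in a row (86 mm apart, along their own y) in a tray with a lower rim; its top is 54 mm above the worktop. Origin: centre of its underside, on the well's axis, z up.
- block_xl: Fixed aluminium block with the largest well: round, 74 mm across, 32 mm deep, mouth tapered 4 mm wider all round over its top 8 mm, floor 14 mm above the origin. For the conical flask. Block 85 x 85 x 46 mm, one of four in a row (86 mm apart, along their own y) in a tray with a lower rim; its top is 54 mm above the worktop. Origin: centre of its underside, on the well's axis, z up.
- tape_roll: Bystander: roll of white tape lying flat on the worktop at the right, 80 mm across, 18 mm high. Origin: centre of its underside. To be left alone.
- pipette_bulb: Bystander: dark red rubber pipette bulb lying on the worktop behind the tray, 52 x 87 x 53 mm. Origin: centre of its underside. To be left alone.

How it is judged:
At the end, for the whole second after the job is handed in: Each vessel stands released and at rest in the well that fits it: axis within 8 mm of the well's axis, underside within 4 mm of its floor, upright within 0.08 rad. Tape roll and pipette bulb are within 20 mm of where they lay (horizontal distance between red_vial and block_s below 0.008 m and z of red_vial in the frame of block_s between 0.016 and 0.024 m and angle between each of red_vial, amber_jar, amber_bottle, conical_flask's own z axis and vertical below 0.08 rad and linear speed of each of red_vial, amber_jar, amber_bottle, conical_flask below 0.02 m/s and horizontal distance between amber_jar and block_m below 0.008 m and z of amber_jar in the frame of block_m between 0.014 and 0.022 m and horizontal distance between amber_bottle and block_l below 0.008 m and z of amber_bottle in the frame of block_l between 0.01 and 0.018 m and horizontal distance between conical_flask and block_xl below 0.008 m and z of conical_flask in the frame of block_xl between 0.01 and 0.018 m and distance of each of tape_roll, pipette_bulb from where it was at the start of the episode below 0.02 m); the robot touches nothing.
It fails at once if a vessel falls over or is tipped by more than about 40 degrees (angle between any of red_vial, amber_jar, amber_bottle, conical_flask's own z axis and vertical above 0.7 rad).
It fails at once if a vessel is dropped: it falls free of the fingers faster than 0.9 m/s, as after a fall of more than 40 mm ((linear speed of red_vial above 0.9 m/s and contact force between red_vial and the fingers below 0.05 N) or (linear speed of amber_jar above 0.9 m/s and contact force between amber_jar and the fingers below 0.05 N) or (linear speed of amber_bottle above 0.9 m/s and contact force between amber_bottle and the fingers below 0.05 N) or (linear speed of conical_flask above 0.9 m/s and contact force between conical_flask and the fingers below 0.05 N)).
It fails at once if the tape roll or the pipette bulb is shifted by more than 20 mm (distance of any of tape_roll, pipette_bulb from where it was at the start of the episode above 0.02 m).
It also fails if it takes over 96 s, if anything falls off the work surface, if the arm or the gripper's body presses on something with over 40 N, if the wrist force passes 120 N, or if a joint passes its speed limit or range.

## Robot

A 6-joint arm with a two-finger parallel gripper is mounted at the origin on a cart in front of the work surface, level with it; the furniture and walls round the work are solid. World frame = base frame: x ahead of the robot, y to its left, z up, the work surface at z = 0. Lengths are in m, angles in rad, forces in N, time in s.
With the tool pointing down it reaches from about 0.275 to 0.725 m from the base axis. Payload 15.9 kg.
Tool frame: the origin (TCP) lies on the centre line of the jaws, within the pads' length; the fingertips stand 22 mm ahead of it and the grasp point (between the pads) lies 3 mm ahead of it (finger_overhang is the distance from the TCP to the fingertips, in m); z points along the fingers, y is the line along which they close (so a half turn about z gives the same grasp; the last joint's range is limited). The gripper opens to 85 mm and grips with 20 to 120 N. Pads are 22 mm wide; open, the fingers measure 114 mm over their backs; the gripper's body (76 mm by 85 mm) begins 54 mm behind the grasp point. The pads swing forward as they close: fully open they stand 13 mm farther back than shut.
Start: joints at [1.18, 0.213, -0.034, 1.323, 0, 1.571], TCP at [0.19, 0.462, 0.216] pointing down, gripper open.
Joint ranges: [-2.98, 2.98], [-0.74, 1.72], [-1.14, 1.35], [-2.1, 2.04], [-1.57, 1.44], [-3.14, 3.14]. Speed limits (rad/s): [1.89, 1.89, 2.39, 2.57, 3.14, 3.14].

## Interface

Orientations are given as a unit quaternion [x, y, z, w].
In Python, from bench import * gives the robot as it stands. The module is installed in compiled form; this text tells all that it offers.
- The arm moves only by the shell command python3 -m creep 'ROWS' [OPENING] [FORCE]. ROWS is JSON, a list of rows, each an object with "offset": the shift along the world's x, y, z in m, a list of three; "rot": the turn, a rotation vector about the world's x, y, z in degrees, a list of three. A call has 1 to 20 rows; each row shifts and turns the commanded pose from where the row before left it; what a row does not reach is not made up. A row lasts 1/10 s, in which the tool goes at most 50 mm and 8.59 degrees, less where a joint would pass 70% of its speed; a pose out of reach is approached as far as the arm can. A call with a gripper value outside its range is refused whole. OPENING is the closure, from 0 (fully open) to 1 (shut), set as the call begins (- or left out, the last holds). The fingers move at their own pace and stop on an object; FORCE is the grip in N (left out, the last holds). Time passes only in rows, so rows that do not move let the fingers close. It gives the time, the measured TCP pose, the force, the opening and the grip force at its end, in the units of the state.
- sense(): the state, without advancing time (a new reading comes with each control period).
- grab_frame(name): name is "side" or "top" or "wrist"; returns the picture (420x560x3 uint8, red, green, blue); there is no depth.
- calibration(name): a dict with "vfov" (degrees; the focal length in pixels is half the picture's height over the tangent of half this angle, whatever the lens; pixels are square), "cx", "cy" (the principal point, pixels), "view" (4x4, takes a point from world to camera coordinates); the wrist camera has in their place "tool_from_camera" (4x4, takes a point from camera to tool coordinates, whose origin is the TCP and whose axes are the flange's). Camera axes: x right, y down, z forward; pixel columns grow to the right and rows downward; lengths in m; the calibration is good to about 2 mm. A picture is of the moment at which its call begins: read the wrist's pose just before it. calibration takes no time and is no camera call.
- sign_off(): hands the job in; it is judged then, once.
The state is a dict: "t": time; "qpos": joint angles; "joint_vel": joint speeds; "effort": joint torques, N m; "tool_pos": TCP position; "eef_rot": TCP orientation; "contact_force": force on the tool from outside, world axes, zero at the start; "moment": the same for the moment, N m; "gripper_width": finger opening in m; "finger_force": force on a finger pad.
Only numpy, scipy, OpenCV 4.12 (cv2) and the standard library are available. Lean on these libraries where they do the work, as an engineer would, in place of code of your own. Each camera call takes 0.05 s, during which the arm holds its last target. There are 200 camera calls.

## Working session

There is one attempt and no reset: what is moved stays moved. The work goes in short steps, Python scripts to look and compute and a shell command to move; the robot and the scene stay as the last step left them, time stands still between calls to the robot, and variables do not carry over. Pictures are saved under pics/ and viewed, at most 14 in all, crops included, and the job is handed in when it is done.

```bash
mkdir -p pics
python3 - <<'E'
from bench import *
import cv2, numpy as np
s=sense(); print(s)
for n in ("side","top","wrist"):
    im=grab_frame(n); cv2.imwrite(f"pics/{n}0.png",im[:,:,::-1]); c=calibration(n); print(n,{k:np.round(v,4).tolist() for k,v in c.items() if not isinstance(v,str)})
E
```

```text
{'t': 0.0, 'qpos': array([ 1.18001333e+00,  2.13358766e-01, -3.50544553e-02,  1.32346954e+00,
        9.56847047e-06,  1.57077523e+00]), 'joint_vel': array([0.00085789, 0.00112618, 0.00045429, 0.00055719, 0.00044464,
       0.00111322]), 'effort': array([ 6.03942186e-03, -6.86161208e+01,  4.87118411e+01,  1.78029825e-02,
        5.07573043e-05,  2.12719357e-05]), 'tool_pos': array([0.19032316, 0.46199079, 0.21581669]), 'eef_rot': array([ 1.94140229e-01,  9.80973637e-01, -5.31950458e-04, -1.10164708e-04]), 'contact_force': array([-0.16617381,  0.38903052,  0.63764529]), 'moment': array([ 0.01367261, -0.00264207,  0.06106509]), 'finger_force': 0.0, 'gripper_width': 0.08533399810117802}
side {'vfov': 44.8738, 'cx': 277.1665, 'cy': 213.047, 'view': [[0.9248, -0.3805, 0.0063, -0.5963], [-0.1769, -0.4444, -0.8782, 0.0822], [0.3369, 0.811, -0.4783, 1.2691], [0.0, 0.0, 0.0, 1.0]]}
top {'vfov': 55.5683, 'cx': 283.777, 'cy': 211.4654, 'view': [[0.0106, -0.9999, -0.0046, -0.1467], [-0.9979, -0.0103, -0.0639, 0.6056], [0.0638, 0.0052, -0.9979, 0.846], [0.0, 0.0, 0.0, 1.0]]}
wrist {'vfov': 58.0456, 'cx': 282.0517, 'cy': 208.3989, 'tool_from_camera': [[0.0004, -0.9459, -0.3245, 0.085], [1.0, 0.0001, 0.0009, 0.0008], [-0.0009, -0.3245, 0.9459, -0.1583], [0.0, 0.0, 0.0, 1.0]]}
```

View pics/top0.png

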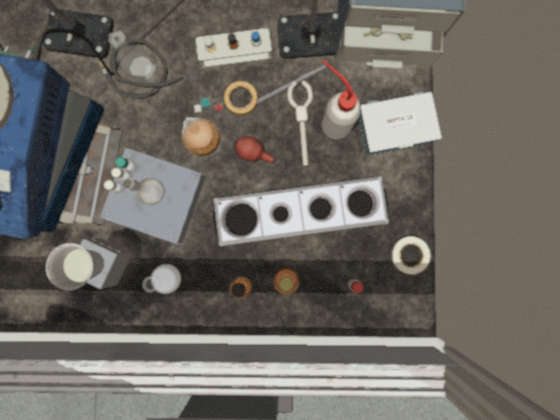

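View pics/side0.png

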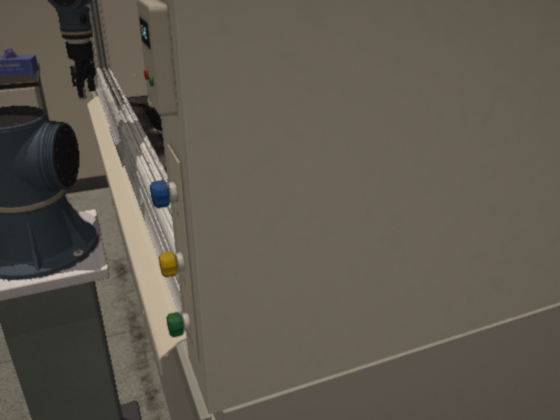

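View pics/wrist0.png

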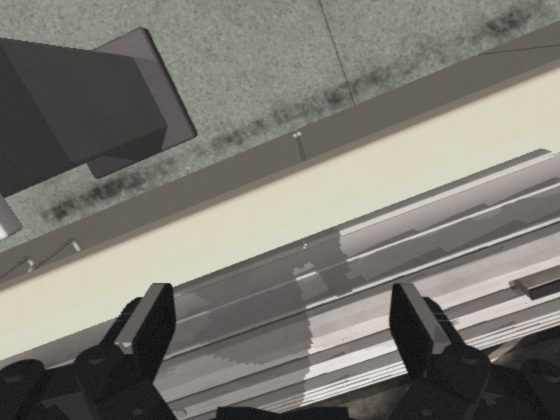

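Run:
```python
import cv2
a=cv2.imread("pics/top0.png"); cv2.imwrite("pics/topc.png",cv2.resize(a[160:420,200:460],None,fx=2.3,fy=2.3,interpolation=cv2.INTER_CUBIC))
```

```text
(no output)
```

View pics/topc.png

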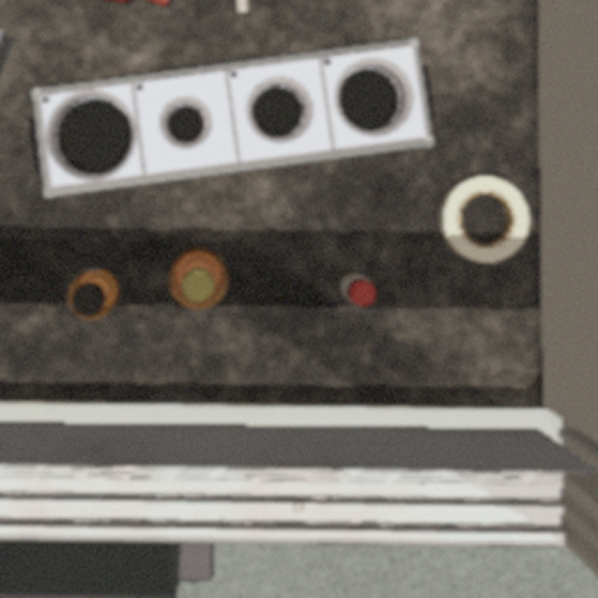

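Top view: the row of wells from left is XL (241,219), S (281,214), M (321,208), L (360,203). Vessels: flask foot about (163,280), jar (240,287), yellow bottle (287,281), vial (357,287). Tape is at (411,255), bulb at (250,149). The side camera is blocked by a hood wall. I'll tilt the wrist to look into the hood and check the opening.

```bash
python3 -m creep '[{"offset":[0,-0.02,0.0],"rot":[-3.2,-7.8,0]},{"offset":[0,-0.02,0.0],"rot":[-3.2,-7.8,0]},{"offset":[0,-0.02,0.0],"rot":[-3.2,-7.8,0]},{"offset":[0,-0.02,0.0],"rot":[-3.2,-7.8,0]},{"offset":[0,-0.02,0.0],"rot":[-3.2,-7.8,0]},{"offset":[0,-0.02,0],"rot":[-3.2,-7.8,0]},{"offset":[0,0,0],"rot":[0,0,0]},{"offset":[0,0,0],"rot":[0,0,0]}]'
cat > h.py <<'E'
from bench import *
import cv2, numpy as np
def save(n,f):
    im=grab_frame(n); cv2.imwrite(f"pics/{f}.png",im[:,:,::-1]); return im
C=calibration("top"); F=210/np.tan(np.radians(C["vfov"]/2)); V=np.array(C["view"])
def ray(u,v,z):
    R,t=V[:3,:3],V[:3,3]; o=-R.T@t; d=R.T@np.array([(u-C["cx"])/F,(v-C["cy"])/F,1]); return o+d*(z-o[2])/d[2]
E
python3 - <<'E'
from h import *
s=sense(); print(s["tool_pos"],s["eef_rot"],s["qpos"]); im=save("wrist","w1")
a=cv2.imread("pics/top0.png"); print("cam",-V[:3,:3].T@V[:3,3])
hsv=cv2.cvtColor(a,cv2.COLOR_BGR2HSV)
m=((hsv[...,2]>185)&(hsv[...,1]<60)).astype(np.uint8); m[:165]=0; m[250:]=0; m[:,:205]=0; m[:,395:]=0
m=cv2.morphologyEx(m,cv2.MORPH_OPEN,np.ones((2,2)))
P=np.argwhere(m)[:,::-1].astype(np.float32); 
r=cv2.minAreaRect(P); b=cv2.boxPoints(r); w=np.array([ray(*p,0.054)[:2] for p in b]); print("tray rect",r,"\n",w.round(4),"c",w.mean(0),np.linalg.norm(w-np.roll(w,1,0),axis=1))
d=((a.max(2)<90)).astype(np.uint8)
for n,(u,v) in dict(XL=(241,219),S=(281,214),M=(321,208),L=(360,203)).items():
    k=np.zeros_like(d); k[v-22:v+22,u-20:u+20]=1
    cs,_=cv2.findContours(d*k,0,2); c=max(cs,key=cv2.contourArea); (x,y),rr=cv2.minEnclosingCircle(c); print(n,x,y,rr,ray(x,y,.054)[:2],ray(x,y,.03)[:2],rr/F*.79*2)
def blob(mask,u,v,h=22):
    k=np.zeros_like(d);k[v-h:v+h,u-h:u+h]=1
    cs,_=cv2.findContours(mask.astype(np.uint8)*k,0,2); c=max(cs,key=cv2.contourArea); return cv2.minEnclosingCircle(c),cv2.boundingRect(c)
H,S,Vv=[hsv[...,i].astype(int) for i in range(3)]
red=((H<8)|(H>172))&(S>120)&(Vv>70)
br=(H>5)&(H<30)&(S>90)&(Vv>50)
print("red",blob(red,357,287)); print("bot",blob(br,287,281)); print("jar",blob(br,240,287))
for n,o in dict(flask=(130,260,60,45),jar=(220,268,90,40),).items():
    x,y,w_,h_=o; cv2.imwrite(f"pics/c_{n}.png",cv2.resize(a[y:y+h_,x:x+w_],None,fx=8,fy=8,interpolation=cv2.INTER_CUBIC))
E
```

```text
t: 0.95
tool_pos: [0.19, 0.3426, 0.2157]
eef_rot: [0.174, 0.887, -0.083, 0.419]
contact_force: [-0.2, -0.7, 0.5]
gripper_width: 0.0851
finger_force: 0.0
[0.1899594  0.34260069 0.21566817] [ 0.17448947  0.88734945 -0.0828292   0.41869284] [ 1.67539069  0.30640556 -0.27376755  1.51311788 -0.74727623  2.2725932 ]
cam [ 0.55190955 -0.14489577  0.88227069]
tray rect ((301.7314453125, 211.23580932617188), (40.83858871459961, 165.2707061767578), 82.40535736083984) 
 [[ 0.6234 -0.0012]
 [ 0.6727 -0.343 ]
 [ 0.5882 -0.3538]
 [ 0.5393 -0.0142]] c [ 0.6058958  -0.17805443] [0.08510821 0.34529617 0.08525413 0.34303785]
XL 240.5 219.44737243652344 16.30081558227539 [ 0.58730006 -0.05069182] [ 0.58832554 -0.04796217] 0.06461958424705208
S 280.23333740234375 213.6777801513672 7.425463676452637 [ 0.60018121 -0.13323231] [ 0.60157993 -0.13289435] 0.029435973506485004
M 320.5 208.0 10.688879013061523 [ 0.61289421 -0.21696178] [ 0.61466131 -0.21904997] 0.04237278278530536
L 360.229736328125 203.229736328125 13.129288673400879 [ 0.62370981 -0.29964595] [ 0.6257903 -0.30413  ] 0.0520470384596712
red (((357.5, 287.0), 6.103377819061279), (352, 282, 12, 11))
bot (((285.5, 280.75), 13.97552490234375), (273, 267, 27, 28))
jar (((240.59677124023438, 287.4193420410156), 12.229737281799316), (229, 277, 24, 22))
```

View pics/w1.png

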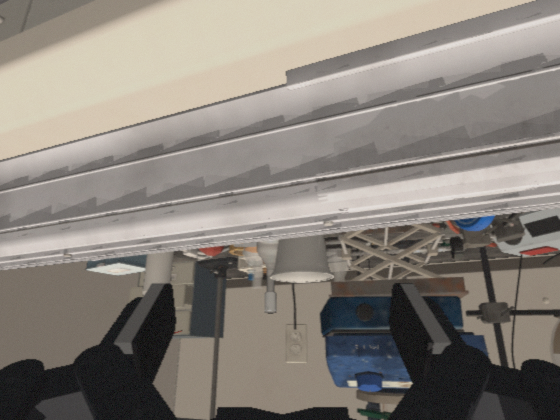

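View pics/c_flask.png

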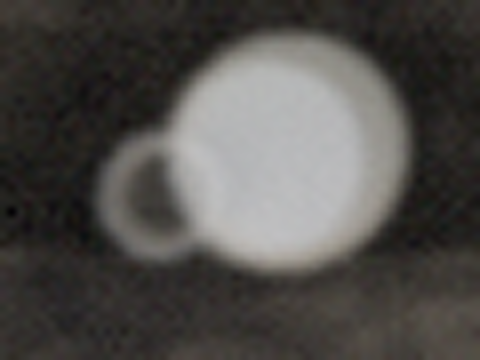

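View pics/c_jar.png

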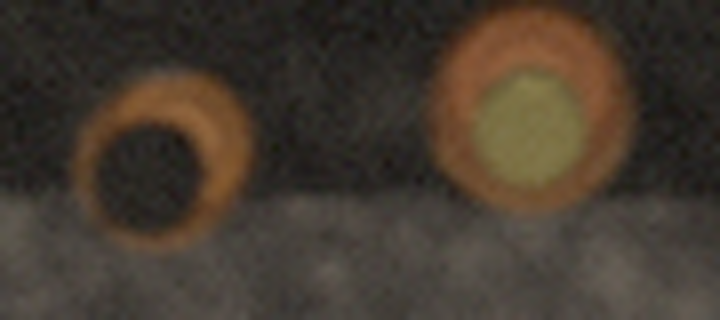

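Wrist view (upside down): the airfoil strips cross the front, and the hood inside is open with no low sash. The crops give cap and rim centres, so I'll compute positions next.

Run:
```python
from h import *
for n,u,v,z in [("jar",239,290.25,.079),("bot",286.25,284,.108),("rim",149.4,284.4,.107),("foot",166.4,278.9,0),("vial",357.3,286.8,.053),("jarbody",240.4,287.9,.05),("botbody",286.6,281.6,.05),("airf0",284,335,0),("tape",411,255,.018),("beaker",70,266,0.1)]: print(n,ray(u,v,z).round(4))
```

```text
jar [ 0.4448 -0.053   0.079 ]
bot [ 0.4616 -0.1471  0.108 ]
rim [0.4578 0.1169 0.107 ]
foot [0.4572 0.116  0.    ]
vial [ 0.4511 -0.2935  0.053 ]
jarbody [ 0.4458 -0.0525  0.05  ]
botbody [ 0.4598 -0.1479  0.05  ]
airf0 [ 0.3391 -0.1436  0.    ]
tape [ 0.516  -0.4155  0.018 ]
beaker [0.4908 0.2759 0.1   ]
```

```bash
python3 -m creep '[{"offset":[0.02,-0.03,0],"rot":[3.2,7.8,0]},{"offset":[0.02,-0.03,0],"rot":[3.2,7.8,0]},{"offset":[0.02,-0.03,0],"rot":[3.2,7.8,0]},{"offset":[0.02,-0.03,0],"rot":[3.2,7.8,0]},{"offset":[0.02,-0.03,0],"rot":[3.2,7.8,0]},{"offset":[0.02,-0.03,0],"rot":[3.2,7.8,0]},{"offset":[0.021,-0.006,0],"rot":[0,0,-8.5]},{"offset":[0.021,-0.006,0],"rot":[0,0,-8.5]},{"offset":[0.021,-0.006,0],"rot":[0,0,-8.5]},{"offset":[0.021,-0.006,0],"rot":[0,0,-8.5]},{"offset":[0.021,-0.006,0],"rot":[0,0,-8.5]},{"offset":[0.021,-0.006,0],"rot":[0,0,-8.5]},{"offset":[0.021,-0.006,0],"rot":[0,0,-8.5]},{"offset":[0,0,0],"rot":[0,0,0]},{"offset":[0,0,0],"rot":[0,0,0]}]'
cat > st.py <<'E'
from h import *
from scipy.spatial.transform import Rotation as R
def st():
    s=sense(); M=R.from_quat(s["eef_rot"]).as_matrix()
    # rotation vector (deg, world) to bring tool z down, y at 8.2deg
    a=np.radians(8.2); y=np.array([np.cos(a),np.sin(a),0]); z=np.array([0,0,-1]); T=np.c_[np.cross(y,z),y,z]
    print("t",round(s["t"],2),"p",s["tool_pos"].round(4),"rotfix",np.degrees(R.from_matrix(T@M.T).as_rotvec()).round(2),"q",s["qpos"].round(2),"w",round(s["gripper_width"],4),"ff",s["finger_force"]); return s
E
python3 - <<'E'
from st import *
st(); im=save("wrist","w2"); im=save("top","t2")
E
```

```text
t: 2.5
tool_pos: [0.4215, 0.174, 0.2135]
eef_rot: [0.652, 0.746, -0.103, 0.09]
contact_force: [0.7, -0.7, 0.5]
gripper_width: 0.0852
finger_force: 0.0
t 2.5 p [0.4215 0.174  0.2135] rotfix [15.74  0.03  0.45] q [ 0.56  0.25 -0.02  1.44 -0.23  2.01] w 0.0852 ff 0.0
```

View pics/w2.png

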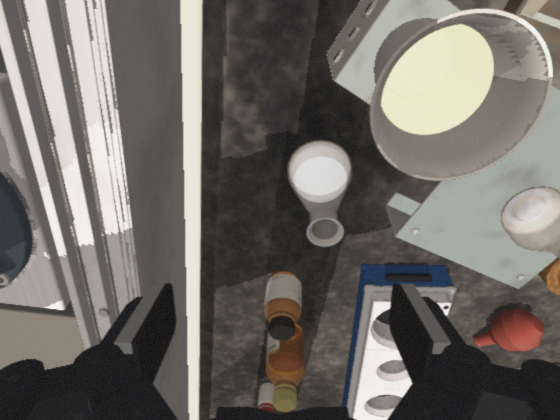

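Wrist view (camera side faces +y): the flask stands at (320,190) with its rim at (325,232), and the gripper is still tilted about 16°. I'll level it, go over the flask and come down partway.

```bash
python3 -m creep '[{"offset":[0.018,-0.029,0],"rot":[7.9,0,0]},{"offset":[0.018,-0.0285,0],"rot":[7.8,0,0.4]},{"offset":[0,0,-0.02],"rot":[0,0,0]},{"offset":[0,0,-0.02],"rot":[0,0,0]},{"offset":[0,0,-0.02],"rot":[0,0,0]},{"offset":[0,0,0],"rot":[0,0,0]},{"offset":[0,0,0],"rot":[0,0,0]}]'
python3 - <<'E'
from st import *
st()
E
```

```text
t: 3.3
tool_pos: [0.4506, 0.1255, 0.153]
eef_rot: [0.655, 0.756, -0.017, 0.011]
contact_force: [0.6, -0.8, 0.3]
gripper_width: 0.0855
finger_force: 0.0
t 3.3 p [0.4506 0.1255 0.153 ] rotfix [ 2.33 -0.33  0.03] q [ 0.3   0.19 -0.23  1.17 -0.04  1.73] w 0.0855 ff 0.0
```

```bash
python3 -m creep '[{"offset":[0.007,-0.009,-0.004],"rot":[2.3,-0.3,0]},{"offset":[0,0,-0.015],"rot":[0,0,0]},{"offset":[0,0,-0.015],"rot":[0,0,0]},{"offset":[0,0,-0.015],"rot":[0,0,0]},{"offset":[0,0,-0.005],"rot":[0,0,0]},{"offset":[0,0,0],"rot":[0,0,0]},{"offset":[0,0,0],"rot":[0,0,0]}]'
python3 - <<'E'
from st import *
st(); save("wrist","w3")
E
```

```text
t: 4.0
tool_pos: [0.4584, 0.1165, 0.0991]
eef_rot: [0.655, 0.755, -0.0, 0.0]
contact_force: [0.3, -0.1, 0.5]
gripper_width: 0.0855
finger_force: 0.0
t 4.0 p [0.4584 0.1165 0.0991] rotfix [ 0.03 -0.    0.08] q [ 0.25  0.21 -0.34  1.02 -0.    1.68] w 0.0855 ff 0.0
```

View pics/w3.png

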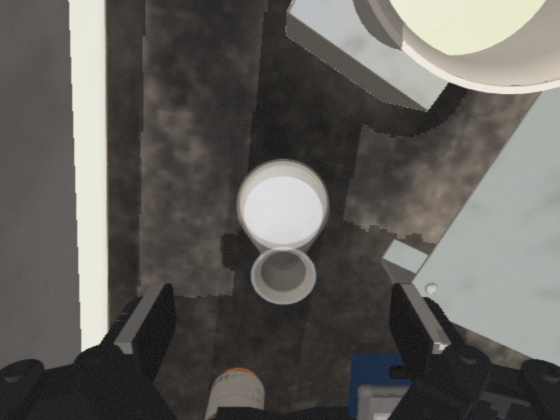

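The rim is at (283,275) and the predicted jaw centre is at (282,279), so it is centred. Closing.

```bash
python3 -m creep '[{"offset":[0,0,0],"rot":[0,0,0]},{"offset":[0,0,0],"rot":[0,0,0]},{"offset":[0,0,0],"rot":[0,0,0]},{"offset":[0,0,0],"rot":[0,0,0]},{"offset":[0,0,0],"rot":[0,0,0]},{"offset":[0,0,0],"rot":[0,0,0]},{"offset":[0,0,0],"rot":[0,0,0]},{"offset":[0,0,0],"rot":[0,0,0]}]' 1 35
```

```text
t: 4.85
tool_pos: [0.4579, 0.1162, 0.098]
eef_rot: [0.655, 0.755, -0.001, -0.0]
contact_force: [-1.1, 0.0, 0.7]
gripper_width: 0.0002
finger_force: 0.0
```

Run:
```python
from st import *
st(); save("wrist","w4")
```

```text
t 4.85 p [0.4579 0.1162 0.098 ] rotfix [ 0.05 -0.09  0.11] q [ 0.25  0.22 -0.34  1.02 -0.    1.68] w 0.0002 ff 0.0
```

View pics/w4.png

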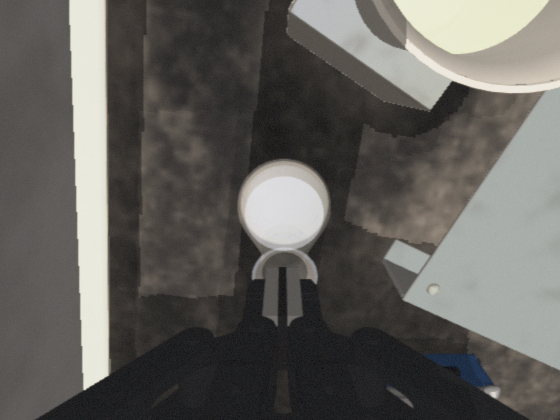

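The fingers shut on nothing. In the picture their tips lie about 14 mm behind the TCP rather than 22 mm ahead, so they closed just above the rim. I'll reopen, go 32 mm lower and grip again.

```bash
python3 -m creep '[{"offset":[0,0,0],"rot":[0,0,0]},{"offset":[0,0,0],"rot":[0,0,0]},{"offset":[0,0,0],"rot":[0,0,0]},{"offset":[0,0,0],"rot":[0,0,0]},{"offset":[0,0,0],"rot":[0,0,0]},{"offset":[0,0,0],"rot":[0,0,0]},{"offset":[0,0,-0.011],"rot":[0,0,0]},{"offset":[0,0,-0.011],"rot":[0,0,0]},{"offset":[0,0,-0.01],"rot":[0,0,0]},{"offset":[0,0,0],"rot":[0,0,0]}]' 0 35
python3 -m creep '[{"offset":[0,0,0],"rot":[0,0,0]},{"offset":[0,0,0],"rot":[0,0,0]},{"offset":[0,0,0],"rot":[0,0,0]},{"offset":[0,0,0],"rot":[0,0,0]},{"offset":[0,0,0],"rot":[0,0,0]},{"offset":[0,0,0],"rot":[0,0,0]},{"offset":[0,0,0],"rot":[0,0,0]},{"offset":[0,0,0],"rot":[0,0,0]}]' 1 35
python3 - <<'E'
from st import *
st(); save("wrist","w5")
E
```

```text
t: 5.9
tool_pos: [0.4566, 0.1159, 0.0642]
eef_rot: [0.655, 0.755, -0.002, -0.001]
contact_force: [-0.4, -0.4, -0.0]
gripper_width: 0.0854
finger_force: 0.0
t: 6.7
tool_pos: [0.4583, 0.1163, 0.0664]
eef_rot: [0.655, 0.755, -0.0, -0.0]
contact_force: [0.6, 0.4, 4.9]
gripper_width: 0.0258
finger_force: 34.2
t 6.7 p [0.4583 0.1163 0.0664] rotfix [ 0.03 -0.03  0.11] q [ 0.25  0.24 -0.39  0.94 -0.    1.68] w 0.0258 ff 34.153756499290466
```

View pics/w5.png

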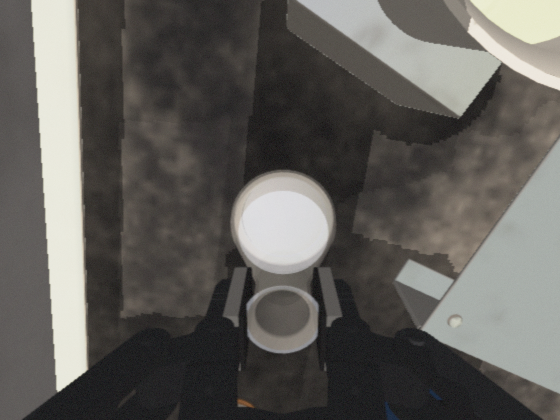

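Width 25.8 mm means the pads are low on the cone. I'll regrip a bit higher, on the straight neck.

```bash
python3 -m creep '[{"offset":[0,0,0],"rot":[0,0,0]},{"offset":[0,0,0],"rot":[0,0,0]},{"offset":[0,0,0],"rot":[0,0,0]},{"offset":[0,0,0.01],"rot":[0,0,0]},{"offset":[0,0,0],"rot":[0,0,0]}]' 0.5 35
python3 -m creep '[{"offset":[0,0,0],"rot":[0,0,0]},{"offset":[0,0,0],"rot":[0,0,0]},{"offset":[0,0,0],"rot":[0,0,0]},{"offset":[0,0,0],"rot":[0,0,0]},{"offset":[0,0,0],"rot":[0,0,0]},{"offset":[0,0,0],"rot":[0,0,0]}]' 1 35
```

```text
t: 7.25
tool_pos: [0.4585, 0.1164, 0.0773]
eef_rot: [0.655, 0.755, -0.0, 0.0]
contact_force: [0.8, -0.2, 0.2]
gripper_width: 0.0429
finger_force: 0.0
t: 7.85
tool_pos: [0.4585, 0.1164, 0.0764]
eef_rot: [0.655, 0.755, -0.0, 0.0]
contact_force: [1.5, 0.5, 6.7]
gripper_width: 0.0253
finger_force: 33.9
```

```bash
python3 -m creep '[{"offset":[0,0,0.005],"rot":[0,0,0]},{"offset":[0,0,0.015],"rot":[0,0,0]},{"offset":[0,0,0.02],"rot":[0,0,0]},{"offset":[0,0,0.02],"rot":[0,0,0]},{"offset":[0,0,0.015],"rot":[0,0,0]},{"offset":[0,0,0],"rot":[0,0,0]},{"offset":[0,0,0],"rot":[0,0,0]}]' - 40
python3 - <<'E'
from st import *
st(); save("wrist","w6")
E
```

```text
t: 8.55
tool_pos: [0.4578, 0.1162, 0.1506]
eef_rot: [0.655, 0.755, -0.001, -0.0]
contact_force: [0.4, -0.6, -1.7]
gripper_width: 0.0254
finger_force: 39.4
t 8.55 p [0.4578 0.1162 0.1506] rotfix [ 0.05 -0.09  0.11] q [ 0.25  0.18 -0.24  1.15 -0.    1.68] w 0.0254 ff 39.40805912017822
```

View pics/w6.png

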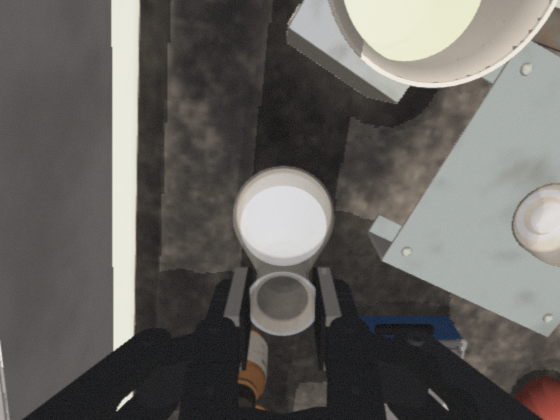

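The flask is held upright by the neck (rim at (283,302)) and clear of the table. Moving over the XL well.

```bash
python3 -m creep '[{"offset":[0.01,-0.012,0],"rot":[0,0,0]},{"offset":[0.016,-0.021,0],"rot":[0,0,0]},{"offset":[0.016,-0.021,0],"rot":[0,0,0]},{"offset":[0.016,-0.021,0],"rot":[0,0,0]},{"offset":[0.016,-0.021,0],"rot":[0,0,0]},{"offset":[0.016,-0.021,0],"rot":[0,0,0]},{"offset":[0.016,-0.021,0],"rot":[0,0,0]},{"offset":[0.014,-0.016,0],"rot":[0,0,0]},{"offset":[0.01,-0.012,0],"rot":[0,0,0]},{"offset":[0,0,0],"rot":[0,0,0]},{"offset":[0,0,0],"rot":[0,0,0]}]'
python3 - <<'E'
from st import *
st(); save("wrist","w7")
E
```

```text
t: 9.7
tool_pos: [0.5875, -0.0504, 0.1501]
eef_rot: [0.656, 0.755, -0.001, -0.001]
contact_force: [-0.7, 0.2, -0.7]
gripper_width: 0.0252
finger_force: 39.5
t 9.7 p [ 0.5875 -0.0504  0.1501] rotfix [ 0.04 -0.17  0.15] q [-0.08  0.42  0.08  1.24 -0.    1.35] w 0.0252 ff 39.45447564125061
```

View pics/w7.png

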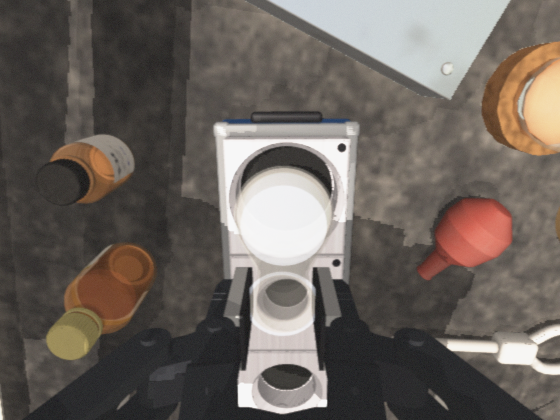

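Flask over the XL well. The mouth centre reads about (286,203) against a predicted (282,205), so I'll nudge about 2 mm and lower.

```bash
python3 -m creep '[{"offset":[0.0015,0.002,-0.005],"rot":[0,0,0]},{"offset":[0,0,-0.01],"rot":[0,0,0]},{"offset":[0,0,-0.01],"rot":[0,0,0]},{"offset":[0,0,-0.01],"rot":[0,0,0]},{"offset":[0,0,-0.008],"rot":[0,0,0]},{"offset":[0,0,-0.003],"rot":[0,0,0]},{"offset":[0,0,-0.002],"rot":[0,0,0]},{"offset":[0,0,0],"rot":[0,0,0]},{"offset":[0,0,0],"rot":[0,0,0]}]'
```

```text
t: 10.65
tool_pos: [0.5896, -0.0478, 0.1034]
eef_rot: [0.655, 0.755, -0.001, -0.0]
contact_force: [0.6, -0.8, -0.9]
gripper_width: 0.0251
finger_force: 39.5
```

```bash
python3 -m creep '[{"offset":[0,0,-0.002],"rot":[0,0,0]},{"offset":[0,0,-0.002],"rot":[0,0,0]},{"offset":[0,0,0],"rot":[0,0,0]}]'
```

```text
t: 10.95
tool_pos: [0.5893, -0.0478, 0.0988]
eef_rot: [0.655, 0.755, -0.001, -0.0]
contact_force: [-0.4, -0.2, -1.1]
gripper_width: 0.0249
finger_force: 39.5
```

```bash
python3 -m creep '[{"offset":[0,0,-0.0015],"rot":[0,0,0]},{"offset":[0,0,-0.0015],"rot":[0,0,0]},{"offset":[0,0,0],"rot":[0,0,0]}]'
```

```text
t: 11.25
tool_pos: [0.5905, -0.0478, 0.0982]
eef_rot: [0.655, 0.755, 0.0, 0.001]
contact_force: [-5.7, 2.0, 24.7]
gripper_width: 0.0252
finger_force: 41.0
```

Flask seated: floor contact came at the expected height. Releasing, rising, and moving over the jar.

```bash
python3 -m creep '[{"offset":[0,0,0.0015],"rot":[0,0,0]},{"offset":[0,0,0],"rot":[0,0,0]},{"offset":[0,0,0],"rot":[0,0,0]},{"offset":[0,0,0],"rot":[0,0,0]},{"offset":[0,0,0],"rot":[0,0,0]},{"offset":[0,0,0.02],"rot":[0,0,0]},{"offset":[0,0,0.03],"rot":[0,0,0]},{"offset":[0,0,0.03],"rot":[0,0,0]},{"offset":[-0.02,0,0.01],"rot":[0,0,0]},{"offset":[-0.03,0,0],"rot":[0,0,0]},{"offset":[-0.03,-0.002,0],"rot":[0,0,0]},{"offset":[-0.03,-0.002,-0.01],"rot":[0,0,0]},{"offset":[-0.02,-0.001,-0.02],"rot":[0,0,0]},{"offset":[-0.015,0,-0.02],"rot":[0,0,0]},{"offset":[0,0,-0.02],"rot":[0,0,0]},{"offset":[0,0,-0.01],"rot":[0,0,0]},{"offset":[0,0,0],"rot":[0,0,0]},{"offset":[0,0,0],"rot":[0,0,0]}]' 0 40
python3 - <<'E'
from st import *
st()
im=save("top","t3"); a=im[:,:,::-1].copy(); cv2.imwrite("pics/t3c.png",cv2.resize(a[170:320,130:430],None,fx=2.6,fy=2.6,interpolation=cv2.INTER_CUBIC))
save("wrist","w8")
E
```

```text
t: 13.05
tool_pos: [0.4449, -0.0528, 0.108]
eef_rot: [0.655, 0.755, -0.001, -0.0]
contact_force: [0.5, -0.5, 0.7]
gripper_width: 0.085
finger_force: 0.0
t 13.05 p [ 0.4449 -0.0528  0.108 ] rotfix [ 0.05 -0.06  0.1 ] q [-0.12  0.16 -0.38  1.03 -0.    1.31] w 0.085 ff 0.0
```

View pics/w8.png

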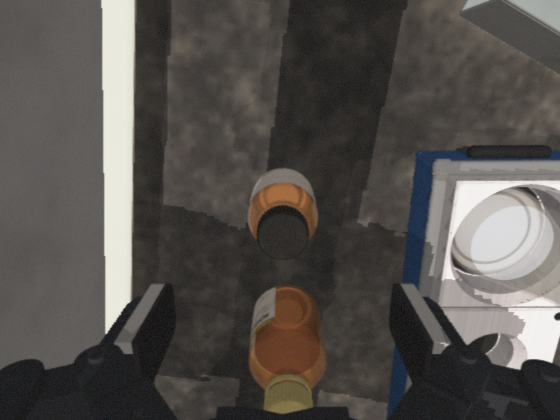

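Jar cap at (284,234), between the open fingers. Shifting +2 mm in y, descending and gripping the cap.

```bash
python3 -m creep '[{"offset":[0.0005,0.002,-0.005],"rot":[0,0,0]},{"offset":[0,0,-0.015],"rot":[0,0,0]},{"offset":[0,0,-0.015],"rot":[0,0,0]},{"offset":[0,0,-0.015],"rot":[0,0,0]},{"offset":[0,0,-0.007],"rot":[0,0,0]},{"offset":[0,0,0],"rot":[0,0,0]}]' 0 40
python3 -m creep '[{"offset":[0,0,0],"rot":[0,0,0]},{"offset":[0,0,0],"rot":[0,0,0]},{"offset":[0,0,0],"rot":[0,0,0]},{"offset":[0,0,0],"rot":[0,0,0]},{"offset":[0,0,0],"rot":[0,0,0]},{"offset":[0,0,0],"rot":[0,0,0]},{"offset":[0,0,0],"rot":[0,0,0]}]' 1 40
```

```text
t: 13.75
tool_pos: [0.4444, -0.0507, 0.0499]
eef_rot: [0.655, 0.755, -0.001, -0.001]
contact_force: [-0.0, 0.6, 1.4]
gripper_width: 0.0858
finger_force: 0.0
t: 14.45
tool_pos: [0.4452, -0.0509, 0.051]
eef_rot: [0.655, 0.755, -0.001, 0.0]
contact_force: [-1.6, -0.6, 6.7]
gripper_width: 0.0265
finger_force: 38.9
```

View pics/t3c.png

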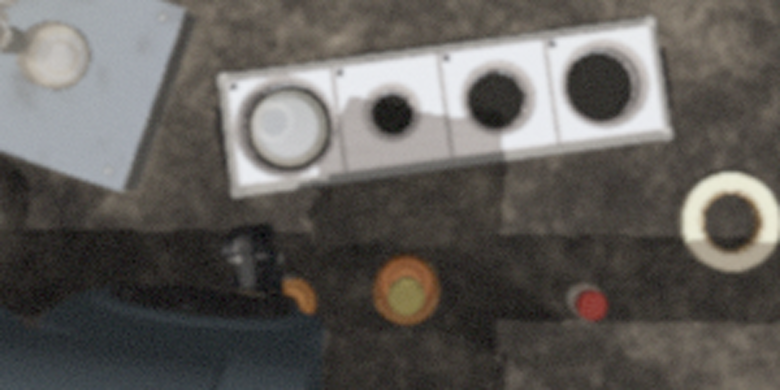

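Flask centred in XL. The jar's cap is held at 26.5 mm width. Lifting and carrying to M, going round the tall bottle.

```bash
python3 -m creep '[{"offset":[0,0,0.005],"rot":[0,0,0]},{"offset":[0,0,0.02],"rot":[0,0,0]},{"offset":[0,0,0.025],"rot":[0,0,0]},{"offset":[0,0,0.025],"rot":[0,0,0]},{"offset":[0.02,-0.008,0],"rot":[0,0,0]},{"offset":[0.02,-0.008,0],"rot":[0,0,0]},{"offset":[0.02,-0.008,0],"rot":[0,0,0]},{"offset":[0.02,-0.008,0],"rot":[0,0,0]},{"offset":[0.0125,-0.019,0],"rot":[0,0,0]},{"offset":[0.0125,-0.019,0],"rot":[0,0,0]},{"offset":[0.0125,-0.019,0],"rot":[0,0,0]},{"offset":[0.0125,-0.019,0],"rot":[0,0,0]},{"offset":[0.0125,-0.019,0],"rot":[0,0,0]},{"offset":[0.0125,-0.019,0],"rot":[0,0,0]},{"offset":[0.0125,-0.0205,0],"rot":[0,0,0]},{"offset":[0,0,0],"rot":[0,0,0]},{"offset":[0,0,0],"rot":[0,0,0]}]'
python3 - <<'E'
from st import *
st(); im=save("wrist","w9")
E
```

```text
t: 16.15
tool_pos: [0.6122, -0.2175, 0.1253]
eef_rot: [0.656, 0.755, -0.001, -0.001]
contact_force: [-0.8, -0.4, -0.9]
gripper_width: 0.0257
finger_force: 39.6
t 16.15 p [ 0.6122 -0.2175  0.1253] rotfix [ 0.03 -0.11  0.14] q [-0.34  0.56  0.24  1.25 -0.    1.09] w 0.0257 ff 39.59121108055115
```

View pics/w9.png

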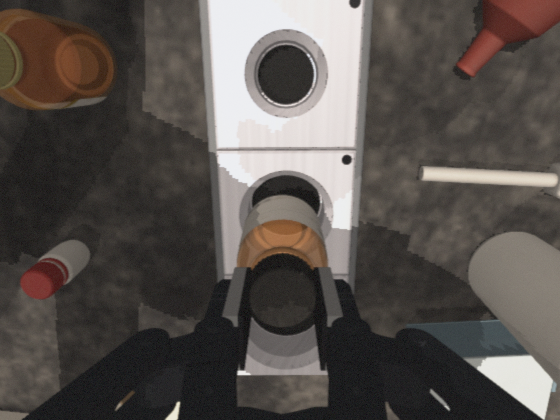

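I have now used up (slightly overrun) the picture allowance, so from here I work from numbers only. Jar is over M: well mouth at (286,~205), jar centre at u=284, seam rows within 2 px of prediction. Lowering.

```bash
python3 -m creep '[{"offset":[0.001,-0.001,-0.005],"rot":[0,0,0]},{"offset":[0,0,-0.01],"rot":[0,0,0]},{"offset":[0,0,-0.01],"rot":[0,0,0]},{"offset":[0,0,-0.01],"rot":[0,0,0]},{"offset":[0,0,-0.006],"rot":[0,0,0]},{"offset":[0,0,-0.003],"rot":[0,0,0]},{"offset":[0,0,-0.002],"rot":[0,0,0]},{"offset":[0,0,0],"rot":[0,0,0]},{"offset":[0,0,0],"rot":[0,0,0]}]'
python3 -m creep '[{"offset":[0,0,-0.0015],"rot":[0,0,0]},{"offset":[0,0,-0.001],"rot":[0,0,0]},{"offset":[0,0,0],"rot":[0,0,0]}]'
```

```text
t: 17.1
tool_pos: [0.6135, -0.2184, 0.0798]
eef_rot: [0.655, 0.755, -0.001, -0.0]
contact_force: [-0.1, 0.0, -0.5]
gripper_width: 0.0262
finger_force: 39.6
t: 17.4
tool_pos: [0.6135, -0.2183, 0.0771]
eef_rot: [0.655, 0.755, -0.001, -0.0]
contact_force: [0.7, -0.7, -0.3]
gripper_width: 0.0257
finger_force: 39.7
```

```bash
python3 -m creep '[{"offset":[0,0,-0.0015],"rot":[0,0,0]},{"offset":[0,0,0],"rot":[0,0,0]}]'
```

```text
t: 17.6
tool_pos: [0.6138, -0.2186, 0.077]
eef_rot: [0.656, 0.755, -0.001, 0.001]
contact_force: [-4.3, 1.6, 17.3]
gripper_width: 0.0259
finger_force: 41.2
```

Jar seated. Release and go over the yellow-capped bottle.

```bash
python3 -m creep '[{"offset":[0,0,0.0012],"rot":[0,0,0]},{"offset":[0,0,0],"rot":[0,0,0]},{"offset":[0,0,0],"rot":[0,0,0]},{"offset":[0,0,0],"rot":[0,0,0]},{"offset":[0,0,0],"rot":[0,0,0]},{"offset":[0,0,0.02],"rot":[0,0,0]},{"offset":[0,0,0.03],"rot":[0,0,0]},{"offset":[0,0,0.03],"rot":[0,0,0]},{"offset":[-0.02,0.009,0],"rot":[0,0,0]},{"offset":[-0.025,0.012,0],"rot":[0,0,0]},{"offset":[-0.025,0.012,0],"rot":[0,0,0]},{"offset":[-0.025,0.012,0],"rot":[0,0,0]},{"offset":[-0.025,0.012,0],"rot":[0,0,0]},{"offset":[-0.02,0.01,0],"rot":[0,0,0]},{"offset":[-0.013,0.005,0],"rot":[0,0,0]},{"offset":[0,0,0],"rot":[0,0,0]},{"offset":[0,0,0],"rot":[0,0,0]}]' 0 40
cat > wc.py <<'E'
from st import *
K=calibration("wrist"); FW=210/np.tan(np.radians(K["vfov"]/2)); T=np.array(K["tool_from_camera"])
def wray(s,u,v,z):
    M=R.from_quat(s["eef_rot"]).as_matrix()@T[:3,:3]; o=s["tool_pos"]+R.from_quat(s["eef_rot"]).as_matrix()@T[:3,3]
    d=M@np.array([(u-K["cx"])/FW,(v-K["cy"])/FW,1]); return o+d*(z-o[2])/d[2]
def col(im,lo,hi,rng=None):
    h=cv2.cvtColor(im,cv2.COLOR_RGB2HSV); m=cv2.inRange(h,lo,hi); 
    cs,_=cv2.findContours(m,0,2); return sorted(cs,key=cv2.contourArea)[::-1][:3]
E
python3 - <<'E'
from wc import *
s=st(); im=save("wrist","w10")
for c in col(im,(22,80,60),(38,255,255)):
    x,y,w,h=cv2.boundingRect(c); print((x,y,w,h),cv2.contourArea(c), wray(s,x+w/2,y+h-w/2*.95,.108))
E
```

```text
t: 19.3
tool_pos: [0.4608, -0.1465, 0.1569]
eef_rot: [0.655, 0.755, -0.001, 0.0]
contact_force: [0.8, -0.2, 0.8]
gripper_width: 0.0856
finger_force: 0.0
t 19.3 p [ 0.4608 -0.1465  0.1569] rotfix [ 0.06 -0.05  0.11] q [-0.31  0.2  -0.2   1.17 -0.    1.12] w 0.0856 ff 0.0
(261, 196, 46, 52) 1826.0 [ 0.46100856 -0.14336256  0.108     ]
```

```bash
python3 -m creep '[{"offset":[0,0.001,-0.01],"rot":[0,0,0]},{"offset":[0,0,-0.02],"rot":[0,0,0]},{"offset":[0,0,-0.02],"rot":[0,0,0]},{"offset":[0,0,-0.02],"rot":[0,0,0]},{"offset":[0,0,-0.012],"rot":[0,0,0]},{"offset":[0,0,-0.006],"rot":[0,0,0]},{"offset":[0,0,0],"rot":[0,0,0]}]' 0 50
python3 -m creep '[{"offset":[0,0,0],"rot":[0,0,0]},{"offset":[0,0,0],"rot":[0,0,0]},{"offset":[0,0,0],"rot":[0,0,0]},{"offset":[0,0,0],"rot":[0,0,0]},{"offset":[0,0,0],"rot":[0,0,0]},{"offset":[0,0,0],"rot":[0,0,0]},{"offset":[0,0,0],"rot":[0,0,0]}]' 1 50
```

```text
t: 20.05
tool_pos: [0.4602, -0.1452, 0.0681]
eef_rot: [0.655, 0.755, -0.001, -0.001]
contact_force: [-0.2, -1.3, 0.2]
gripper_width: 0.0858
finger_force: 0.0
t: 20.75
tool_pos: [0.4609, -0.1454, 0.0692]
eef_rot: [0.655, 0.755, -0.001, 0.0]
contact_force: [-0.1, 0.5, 6.6]
gripper_width: 0.0242
finger_force: 49.2
```

```bash
python3 -m creep '[{"offset":[0,0,0.005],"rot":[0,0,0]},{"offset":[0,0,0.02],"rot":[0,0,0]},{"offset":[0,0,0.025],"rot":[0,0,0]},{"offset":[0,0,0.025],"rot":[0,0,0]},{"offset":[0.005,-0.012,0],"rot":[0,0,0]},{"offset":[0.01,-0.022,0],"rot":[0,0,0]},{"offset":[0.01,-0.022,0],"rot":[0,0,0]},{"offset":[0.01,-0.022,0],"rot":[0,0,0]},{"offset":[0.01,-0.022,0],"rot":[0,0,0]},{"offset":[0.01,-0.012,0],"rot":[0,0,0]},{"offset":[0.018,-0.008,0],"rot":[0,0,0]},{"offset":[0.018,-0.008,0],"rot":[0,0,0]},{"offset":[0.018,-0.008,0],"rot":[0,0,0]},{"offset":[0.018,-0.008,0],"rot":[0,0,0]},{"offset":[0.018,-0.007,0],"rot":[0,0,0]},{"offset":[0.012,-0.004,0],"rot":[0,0,0]},{"offset":[0.007,-0.003,0],"rot":[0,0,0]},{"offset":[0,0,0],"rot":[0,0,0]},{"offset":[0,0,0],"rot":[0,0,0]}]'
python3 - <<'E'
from wc import *
s=st(); im=save("wrist","w11")
# bright tray area: edges and the S,M,L seams
g=cv2.cvtColor(im,cv2.COLOR_RGB2GRAY)
# seam predicted rows: invert wray by scanning column at tray centre
for nm,pt in dict(well=(.6245,-.3045),seamML=(.6183,-.2620),seamSM=(.606,-.177)).items():
    M=R.from_quat(s["eef_rot"]).as_matrix(); p=M.T@(np.r_[pt,.054]-s["tool_pos"]); c=np.linalg.inv(T)@np.r_[p,1]; u,v=K["cx"]+FW*c[0]/c[2],K["cy"]+FW*c[1]/c[2]; print(nm,u,v)
    if nm!="well":
        vv=int(round(v)); us=[u-45,u-52,u+45,u+52]
        for uu in us:
            lo=max(0,vv-14); colm=g[lo:vv+14,int(uu)-3:int(uu)+4].mean(1); print("  seam row",int(uu),lo+int(colm.argmin()),colm.min().round(),colm.max().round())
b=col(im,(5,90,40),(21,255,255))[0]; print("bottle box",cv2.boundingRect(b))
E
```

```text
t: 22.65
tool_pos: [0.6239, -0.3034, 0.1429]
eef_rot: [0.656, 0.755, -0.001, -0.001]
contact_force: [-0.4, 0.2, -1.1]
gripper_width: 0.0244
finger_force: 49.4
t 22.65 p [ 0.6239 -0.3034  0.1429] rotfix [ 0.02 -0.15  0.12] q [-0.45  0.66  0.45  1.37 -0.    0.98] w 0.0244 ff 49.445255398750305
well 283.75825850390413 210.55120853128025
seamML 283.62977093747065 148.64205138771888
  seam row 238 144 107.0 169.0
  seam row 231 144 109.0 168.0
  seam row 328 143 137.0 229.0
  seam row 335 143 130.0 229.0
seamSM 283.49424835877704 1.32439952696285
  seam row 238 6 238.0 238.0
  seam row 231 6 238.0 238.0
  seam row 328 13 234.0 235.0
  seam row 335 8 234.0 235.0
bottle box (230, 181, 106, 97)
```

```bash
python3 -m creep '[{"offset":[0.0005,0.0005,-0.005],"rot":[0,0,0]},{"offset":[0,0,-0.01],"rot":[0,0,0]},{"offset":[0,0,-0.01],"rot":[0,0,0]},{"offset":[0,0,-0.01],"rot":[0,0,0]},{"offset":[0,0,-0.008],"rot":[0,0,0]},{"offset":[0,0,-0.004],"rot":[0,0,0]},{"offset":[0,0,-0.002],"rot":[0,0,0]},{"offset":[0,0,0],"rot":[0,0,0]},{"offset":[0,0,0],"rot":[0,0,0]}]'
python3 -m creep '[{"offset":[0,0,-0.0015],"rot":[0,0,0]},{"offset":[0,0,-0.001],"rot":[0,0,0]},{"offset":[0,0,0],"rot":[0,0,0]}]'
```

```text
t: 23.6
tool_pos: [0.625, -0.3029, 0.0951]
eef_rot: [0.655, 0.755, -0.001, -0.0]
contact_force: [0.7, 0.3, -0.7]
gripper_width: 0.0244
finger_force: 49.4
t: 23.9
tool_pos: [0.6248, -0.3028, 0.0921]
eef_rot: [0.655, 0.755, -0.001, -0.0]
contact_force: [-0.2, 0.5, -1.2]
gripper_width: 0.0242
finger_force: 49.4
```

```bash
python3 -m creep '[{"offset":[0,0,-0.0015],"rot":[0,0,0]},{"offset":[0,0,-0.0005],"rot":[0,0,0]},{"offset":[0,0,0],"rot":[0,0,0]}]'
```

```text
t: 24.2
tool_pos: [0.6253, -0.303, 0.0912]
eef_rot: [0.655, 0.755, -0.001, 0.0]
contact_force: [-0.2, 1.1, 6.9]
gripper_width: 0.0243
finger_force: 50.4
```

Bottle seated. Release and go over the vial.

```bash
python3 -m creep '[{"offset":[0,0,0.0003],"rot":[0,0,0]},{"offset":[0,0,0],"rot":[0,0,0]},{"offset":[0,0,0],"rot":[0,0,0]},{"offset":[0,0,0],"rot":[0,0,0]},{"offset":[0,0,0],"rot":[0,0,0]},{"offset":[0,0,0.02],"rot":[0,0,0]},{"offset":[0,0,0.03],"rot":[0,0,0]},{"offset":[0,0,0.03],"rot":[0,0,0]},{"offset":[-0.02,0.001,0],"rot":[0,0,0]},{"offset":[-0.028,0.002,0],"rot":[0,0,0]},{"offset":[-0.028,0.002,0],"rot":[0,0,0]},{"offset":[-0.028,0.002,0],"rot":[0,0,0]},{"offset":[-0.028,0.002,-0.01],"rot":[0,0,0]},{"offset":[-0.022,0.001,-0.015],"rot":[0,0,0]},{"offset":[-0.015,0.001,-0.015],"rot":[0,0,0]},{"offset":[-0.005,0,-0.01],"rot":[0,0,0]},{"offset":[0,0,0],"rot":[0,0,0]},{"offset":[0,0,0],"rot":[0,0,0]}]' 0 40
python3 - <<'E'
from wc import *
s=st(); im=save("wrist","w12"); im=im.copy(); im[:,:150]=0; im[:,410:]=0
for lo,hi in [((170,110,60),(180,255,255)),((0,110,60),(8,255,255))]:
  for c in col(im,lo,hi)[:1]:
    x,y,w,h=cv2.boundingRect(c); print((x,y,w,h),cv2.contourArea(c), wray(s,x+w/2,y+h-w/2*.95,.053))
E
```

```text
t: 26.0
tool_pos: [0.4516, -0.292, 0.1209]
eef_rot: [0.655, 0.755, -0.001, -0.0]
contact_force: [0.3, 0.4, 0.2]
gripper_width: 0.0853
finger_force: 0.0
t 26.0 p [ 0.4516 -0.292   0.1209] rotfix [ 0.06 -0.06  0.1 ] q [-0.57  0.33 -0.13  1.12 -0.    0.86] w 0.0853 ff 0.0
(279, 196, 1, 2) 0.0 [ 0.44741308 -0.27768288  0.053     ]
(262, 193, 37, 42) 1171.0 [ 0.44989061 -0.29074033  0.053     ]
```

```bash
python3 -m creep '[{"offset":[-0.001,0,-0.01],"rot":[0,0,0]},{"offset":[0,0,-0.02],"rot":[0,0,0]},{"offset":[0,0,-0.02],"rot":[0,0,0]},{"offset":[0,0,-0.02],"rot":[0,0,0]},{"offset":[0,0,-0.015],"rot":[0,0,0]},{"offset":[0,0,-0.008],"rot":[0,0,0]},{"offset":[0,0,-0.005],"rot":[0,0,0]},{"offset":[0,0,0],"rot":[0,0,0]}]' 0 40
python3 -m creep '[{"offset":[0,0,0],"rot":[0,0,0]},{"offset":[0,0,0],"rot":[0,0,0]},{"offset":[0,0,0],"rot":[0,0,0]},{"offset":[0,0,0],"rot":[0,0,0]},{"offset":[0,0,0],"rot":[0,0,0]},{"offset":[0,0,0],"rot":[0,0,0]},{"offset":[0,0,0],"rot":[0,0,0]}]' 1 40
```

```text
t: 26.85
tool_pos: [0.4499, -0.2917, 0.0222]
eef_rot: [0.655, 0.755, -0.001, -0.0]
contact_force: [0.1, -0.2, -0.0]
gripper_width: 0.0855
finger_force: 0.0
t: 27.55
tool_pos: [0.4501, -0.2919, 0.0229]
eef_rot: [0.655, 0.755, -0.001, 0.0]
contact_force: [-1.3, 0.5, 4.5]
gripper_width: 0.0241
finger_force: 39.0
```

```bash
python3 -m creep '[{"offset":[0,0,0.005],"rot":[0,0,0]},{"offset":[0,0,0.02],"rot":[0,0,0]},{"offset":[0,0,0.028],"rot":[0,0,0]},{"offset":[0,0,0.027],"rot":[0,0,0]},{"offset":[0.005,0.0145,0],"rot":[0,0,0]},{"offset":[0.005,0.025,0],"rot":[0,0,0]},{"offset":[0.005,0.025,0],"rot":[0,0,0]},{"offset":[0.005,0.025,0],"rot":[0,0,0]},{"offset":[0.005,0.025,0],"rot":[0,0,0]},{"offset":[0.005,0.025,0],"rot":[0,0,0]},{"offset":[0.01,0.02,0],"rot":[0,0,0]},{"offset":[0.02,0,0],"rot":[0,0,0]},{"offset":[0.022,0,0],"rot":[0,0,0]},{"offset":[0.022,0,0],"rot":[0,0,0]},{"offset":[0.022,0,0],"rot":[0,0,0]},{"offset":[0.015,0,0],"rot":[0,0,0]},{"offset":[0.0095,0,0],"rot":[0,0,0]},{"offset":[0,0,0],"rot":[0,0,0]},{"offset":[0,0,0],"rot":[0,0,0]}]'
python3 - <<'E'
from wc import *
s=st(); im=save("wrist","w13"); g=cv2.cvtColor(im,cv2.COLOR_RGB2GRAY)
M=R.from_quat(s["eef_rot"]).as_matrix()
for nm,pt in dict(well=(.6005,-.1343),seamXS=(.5943,-.0918)).items():
    p=M.T@(np.r_[pt,.054]-s["tool_pos"]); c=np.linalg.inv(T)@np.r_[p,1]; u,v=K["cx"]+FW*c[0]/c[2],K["cy"]+FW*c[1]/c[2]; print(nm,u,v)
    if nm!="well":
        vv=int(round(v))
        for uu in (u-60,u-50,u+50,u+60):
            lo=vv-14; k=g[lo:vv+14,int(uu)-3:int(uu)+4].mean(1); print(int(uu),lo+int(k.argmin()),k.min().round(),k.max().round())
E
```

```text
t: 29.45
tool_pos: [0.5998, -0.1319, 0.102]
eef_rot: [0.655, 0.755, -0.001, -0.001]
contact_force: [-0.0, -0.3, -0.3]
gripper_width: 0.024
finger_force: 39.4
t 29.45 p [ 0.5998 -0.1319  0.102 ] rotfix [ 0.04 -0.14  0.1 ] q [-0.22  0.49  0.07  1.15 -0.    1.21] w 0.024 ff 39.37799334526062
well 283.5958471518515 235.4336879358187
seamXS 283.464933481724 163.8979467306333
223 158 152.0 244.0
233 158 135.0 238.0
333 157 135.0 236.0
343 157 143.0 236.0
```

```bash
python3 -m creep '[{"offset":[0.0005,0,-0.005],"rot":[0,0,0]},{"offset":[0,0,-0.01],"rot":[0,0,0]},{"offset":[0,0,-0.01],"rot":[0,0,0]},{"offset":[0,0,-0.01],"rot":[0,0,0]},{"offset":[0,0,-0.007],"rot":[0,0,0]},{"offset":[0,0,-0.004],"rot":[0,0,0]},{"offset":[0,0,-0.002],"rot":[0,0,0]},{"offset":[0,0,0],"rot":[0,0,0]},{"offset":[0,0,0],"rot":[0,0,0]}]'
python3 -m creep '[{"offset":[0,0,-0.0015],"rot":[0,0,0]},{"offset":[0,0,-0.001],"rot":[0,0,0]},{"offset":[0,0,0],"rot":[0,0,0]}]'
```

```text
t: 30.4
tool_pos: [0.6011, -0.1323, 0.0548]
eef_rot: [0.655, 0.755, -0.001, -0.0]
contact_force: [0.1, -0.6, 0.3]
gripper_width: 0.0241
finger_force: 39.4
t: 30.7
tool_pos: [0.6008, -0.1323, 0.0519]
eef_rot: [0.655, 0.755, -0.001, -0.0]
contact_force: [-0.4, 0.8, -1.3]
gripper_width: 0.0242
finger_force: 39.4
```

```bash
python3 -m creep '[{"offset":[0,0,-0.0015],"rot":[0,0,0]},{"offset":[0,0,-0.0005],"rot":[0,0,0]},{"offset":[0,0,0],"rot":[0,0,0]}]'
```

```text
t: 31.0
tool_pos: [0.6012, -0.1324, 0.0509]
eef_rot: [0.655, 0.755, -0.001, 0.0]
contact_force: [-3.8, 0.4, 12.0]
gripper_width: 0.0241
finger_force: 40.6
```

Vial seated. Release, rise straight up, retreat, then check numerically with the top camera.

```bash
python3 -m creep '[{"offset":[0,0,0.001],"rot":[0,0,0]},{"offset":[0,0,0],"rot":[0,0,0]},{"offset":[0,0,0],"rot":[0,0,0]},{"offset":[0,0,0],"rot":[0,0,0]},{"offset":[0,0,0],"rot":[0,0,0]},{"offset":[0,0,0.02],"rot":[0,0,0]},{"offset":[0,0,0.03],"rot":[0,0,0]},{"offset":[0,0,0.03],"rot":[0,0,0]},{"offset":[0,0,0.03],"rot":[0,0,0]},{"offset":[-0.03,0,0.02],"rot":[0,0,0]},{"offset":[-0.035,0,0],"rot":[0,0,0]},{"offset":[-0.035,0,0],"rot":[0,0,0]},{"offset":[-0.035,0,0],"rot":[0,0,0]},{"offset":[-0.035,0,0],"rot":[0,0,0]},{"offset":[-0.035,0,0],"rot":[0,0,0]},{"offset":[-0.03,0,0],"rot":[0,0,0]},{"offset":[-0.02,0,0],"rot":[0,0,0]},{"offset":[0,0,0],"rot":[0,0,0]},{"offset":[0,0,0],"rot":[0,0,0]}]' 0 40
python3 - <<'E'
from st import *
st(); im=save("top","t9"); a0=cv2.imread("pics/top0.png"); h=cv2.cvtColor(im,cv2.COLOR_RGB2HSV)
def near(mask,x,y,z,n):
    k=np.zeros(mask.shape,np.uint8); p=V@np.array([x,y,z,1]); u=C["cx"]+F*p[0]/p[2]; v=C["cy"]+F*p[1]/p[2]
    cv2.circle(k,(int(round(u)),int(round(v))),14,1,-1); cs,_=cv2.findContours(mask*k,0,2)
    if not cs: print(n,"none",u,v); return
    c=max(cs,key=cv2.contourArea); (cx,cy),r=cv2.minEnclosingCircle(c); print(n,"exp px",round(u,1),round(v,1),"got",round(cx,1),round(cy,1),"r",round(r,1),"pos",ray(cx,cy,z)[:2].round(4))
near(cv2.inRange(h,(0,110,60),(8,255,255))|cv2.inRange(h,(172,110,60),(180,255,255)),.6005,-.1343,.081,"vial")
near(cv2.inRange(h,(20,60,60),(38,255,255)),.6245,-.3045,.130,"bottle")
near(cv2.inRange(h,(0,0,0),(180,255,60)),.613,-.2195,.105,"jar")
near(cv2.inRange(h,(5,90,40),(20,255,255)),.613,-.2195,.082,"jarbody")
near(cv2.inRange(h,(0,0,150),(180,60,255)),.5877,-.0497,.03,"flask")
d=cv2.absdiff(im[:,:,::-1].copy(),a0).max(2)
print("tape diff",d[235:276,390:432].mean(),"bulb diff",d[130:168,230:275].mean(),"bg",d[20:60,280:330].mean())
E
```

```text
t: 32.9
tool_pos: [0.3462, -0.1324, 0.1813]
eef_rot: [0.656, 0.755, -0.001, 0.0]
contact_force: [-0.5, 0.3, 0.2]
gripper_width: 0.0853
finger_force: 0.0
t 32.9 p [ 0.3462 -0.1324  0.1813] rotfix [ 0.07 -0.03  0.13] q [-0.36 -0.04 -0.4   1.21 -0.    1.07] w 0.0853 ff 0.0
vial exp px 280.6 212.7 got 280.9 212.0 r 6.2 pos [ 0.602  -0.1349]
bottle exp px 370.3 199.4 got 369.1 199.1 r 8.1 pos [ 0.6251 -0.3022]
jar none 324.0790147711259 206.0669643996679
jarbody exp px 323.0 207.0 got 321.3 207.0 r 10.4 pos [ 0.6129 -0.2162]
flask exp px 241.3 219.7 got 240.1 219.1 r 13.1 pos [ 0.5892 -0.047 ]
tape diff 3.5900116144018583 bulb diff 4.187134502923977 bg 4.695
```

```bash
python3 -c "
from bench import *
print(sign_off())"
```

```text
the job is handed in; nothing more can be done
None
```

I handed the job in at about 33 s: all four vessels read within about 4 mm of their wells' centres in the last top-camera check (the jar by its body, since its cap wasn't picked out), the tape roll and bulb had not moved, and sign-off gave no verdict; I viewed 16 pictures, two over the limit of 14.

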